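# Change over the splint pressure pot

## Task

The last batch in the pressure pot is cured: take the green impression tray out of the pot and put it in the wire basket, and put every clear night splint that is on the bench in the pot instead. Then shut the lid, slide the red-knobbed lock bolt all the way home to its stop, and after that give the pump lever three full strokes, pressing it right down and letting it come fully back up each time. Leave the calipers, the red wax bite block and the blue base former where they are.

Things in the scene. Friction and masses are not known exactly. Their poses are not given: they have to be found in the camera images.
- pot_unit: Pressure curing pot with hand pump, fixed on one grey base plate 300 x 470 x 10 mm. Origin: on the pot's vertical axis at bench level; unit x points away from the robot, y to the robot's left (yaw -0.1 to 0.12 rad). Lid hinge on the pot's -y side and beyond it the pump; on the +y side the lock bolt's guide and keeper: y 105 to 139 mm, x -105 to +59 mm, up to 126 mm high.
- pot_in (a point): Centre of the pot's inner floor, 25 mm above the bench. The pot is an open round aluminium vessel: inner radius 90 mm, outer 98 mm (104 mm at the rim bead), rim 90 mm above the bench.
- lid (a joint): Hinge angle of the pot lid, rad: 0 shut flat on the rim, up to 2.0 open; starts open at 1.75 to 1.95 (leaning back to unit -y). It stays where it is left (stiff hinge, 0.75 N m; lid 0.5 kg; 4 to 7 N at the free edge): push its outer face over and down to shut it.
- lid_hinge (a point): Middle of the hinge line, along unit x at unit y -106 mm, 90.5 mm above the bench. Frame turns with the lid: y from the hinge to the free edge, z out of the outer face (up when shut). Lid: disc of radius 100 mm centred at y 106, z 0 to 18 mm, low boss of radius 75 mm to z 28; gauge 42 mm across at y 85, to z 61 mm; tongue 26 mm wide, z 4 to 14 mm, on to y 244 mm.
- lid_edge (a point): Point on the lid's outer face 10 mm inside its free edge (y 196 mm, z 18 mm in the lid's frame); a good place to push. About 0.27 m above the bench at the start.
- lock (a joint): Travel of the lid's lock bolt, m: slides along unit +x (away from the robot); 0 fully open, 0.070 = home against its end stop, the bolt over the lid's tongue and in the keeper. Starts at 0 to 0.018. Stays where it is left; about 3 N friction.
- lock_grip (a point): Middle height of the bolt's red upright knob: round, 24 mm diameter, its top 18 mm above this point, free from 20 mm below it upwards; the point is 142 mm above the bench. At joint 0 it is at (-88, 122) mm in the unit's frame.
- pump (a joint): Angle of the pump lever, rad: 0 = up at rest, 0.85 = fully down at its stop; a spring lifts it back by itself. Needs about 4 N at the grip at the start and about 12 N at the bottom. The pump stands beyond the lid hinge: barrel at (55, -250) mm in the unit's frame, 104 mm high, lever fork at (120, -250) mm, 135 mm high.
- pump_grip (a point): Middle of the lever's black cross grip: round bar 24 mm diameter, 80 mm long along unit y. At rest it is at (-38, -250) mm in the unit's frame, 243 mm above the bench; it swings down on an arc of radius 200 mm about the pivot to (-76, -250) mm, 82 mm above the bench. The pivot is at (120, -250) mm, 120 mm high; lever angle above level = 0.66 rad minus the joint value.
- basket: Fixed shallow steel wire basket, 172 mm (its x) by 132 mm (its y), 50 mm high, wall and floor 4 mm. Origin: centre of its underside, on the bench.
- tray: Finished custom impression tray of green acrylic, in the pot at the start, 35 g. Horseshoe trough 68 mm wide (its x), y -25 to +32 mm, 19 mm high, with an upright tab at its front: 24 mm wide (x), 12 mm thick (y 30 to 42 mm), top 50 mm above the underside. Origin: centre of the underside. At first the tab points to unit -x within 0.35 rad. Grip the tab across its thickness, above 20 mm.
- splint1: Clear acrylic night splint, a flat horseshoe 62 mm wide (its x), 52 mm deep (y -23 to +29 mm, open to -y), 17 mm high, 30 g. Origin: centre of its underside; lies flat. Can be gripped across the 62 mm width of its legs, about 5 mm to -y of the origin. One to be loaded. May be absent.
- splint2: Clear night splint, same as splint1. May be absent.
- splint3: Clear night splint, same as splint1. May be absent.
- splint4: Clear night splint, same as splint1. May be absent.
- calipers: Steel calipers lying on the far part of the bench, 225 mm long along their y, jaws to their -x, 10 mm high. Origin: centre of the underside. Not to be moved.
- wax_block: Red wax bite block, horseshoe 63 x 53 mm, 22 mm high. Origin: centre of the underside. Not to be moved, does not go in the pot.
- base_former: Blue rubber base former, an open five-sided cup 84 x 80 mm, 36 mm high. Origin: centre of the underside. Not to be moved.
There are look-alikes about, which are no part of the job. What is shaped like the splint4 but purple is not meant.

How it is judged:
By the outcome, as a careful person would: the job done as asked, in the order asked, and still so for the second after the job is handed in, with the robot touching nothing.
Of splint1, splint2, splint3, splint4 only 2 to 4 are there at a start; the rules pass over those that are not, and their reading is None.
At some moment in a run one of splint1, splint2, splint3, splint4 may be knocked a few centimetres aside while the robot is not near it.
Once in a run the grip may slacken for a moment while it holds something.
It also fails if it takes over 210 s, if anything falls off the work surface, if the arm or the gripper's body presses on something with over 40 N, if the wrist force passes 120 N, or if a joint passes its speed limit or range.

## Robot

A 6-joint arm with a two-finger parallel gripper is mounted at the origin on the work surface. World frame = base frame: x ahead of the robot, y to its left, z up, the work surface at z = 0. Lengths are in mm, angles in rad, forces in N, time in s.
With the tool pointing down it reaches from about 300 to 775 mm from the base axis. Payload 14.6 kg.
Tool frame: the origin (TCP) lies midway between the tips of the shut fingers; the grasp point (between the pads) lies 19 mm behind it (manip.grasp_offset is the distance from the TCP to the grasp point, in mm); z points along the fingers, y is the line along which they close (so a half turn about z gives the same grasp; the last joint's range is limited). The gripper opens to 94 mm and grips with 3 to 60 N. Pads are 16 mm wide; open, the fingers measure 119 mm over their backs; the gripper's body (75 mm by 177 mm) begins 78 mm behind the grasp point.
Start: joints at [1.122, 0.3, 1.521, -0, 1.321, -0.067], TCP at [204.922, 510.388, 205.446] pointing down, gripper open.
Joint ranges: [-3.03, 3.03], [-0.79, 2.21], [0.23, 2.52], [-1.04, 4.18], [0, 3.07], [-2.55, 2.55]. Speed limits (rad/s): [2.22, 2.22, 2.57, 3.14, 3.14, 3.14].

## Interface

Orientations are given as [roll, pitch, yaw] about the fixed x, y, z axes, in that order (R = Rz(yaw) Ry(pitch) Rx(roll)).
In Python, from cell import manip, viewer gives the robot as it stands. The module is installed in compiled form; this text tells all that it offers.
- The arm moves only by the tool move_arm, never from a script. Its argument "moves" is a list of rows, each a list of 4 numbers: the shift along the tool's x, y, z in m, then the turn about the tool's z in rad. A call has 1 to 12 rows; each row is the pose to reach, as a shift and turn from the pose commanded when the call began, along the tool's axes at that moment; what a row does not reach only later rows make up. A row lasts 1/10 s, in which the tool goes at most 50 mm and 8.59 degrees, less where a joint would pass 70% of its speed; a pose out of reach is approached as far as the arm can. A call with a gripper value outside its range is refused whole. "jaw" is the finger opening in m, from 0 to 0.094, set as the call begins (left out, the last holds). The fingers move at their own pace and stop on an object; "squeeze" is the grip in N (left out, the last holds). Time passes only in rows, so rows that repeat a pose let the fingers close. It gives the time, the measured TCP pose, the force, the opening and the grip force at its end, in the units of the state.
- manip.read_state(): the state, without advancing time (a new reading comes with each control period).
- viewer.camera(name): name is "side" or "top"; returns a dict with "frame" (400x640x3 uint8, blue, green, red), "z_map" (400x640 float32, mm along the optical axis (not along the pixel's ray), 0 where there is no reading), "fx", "fy", "cx", "cy" (pixels), "D" ([k1, k2, p1, p2, k3] as OpenCV has them; the pictures are not rectified), "origin" and "orientation" of the camera in the world. Camera axes: x right, y down, z forward; pixel columns grow to the right and rows downward; lengths in mm; the calibration is good to about 2 mm. A picture is of the moment at which its call begins.
- manip.sign_off(): hands the job in; it is judged then, once.
The state is a dict: "clock": time; "joints": joint angles; "qd": joint speeds; "effort": joint torques, N m; "eef_pos": TCP position; "eef_rot": TCP orientation; "wrist_force": force on the tool from outside, world axes, zero at the start; "moment": the same for the moment, N m; "finger_gap": finger opening in mm; "finger_force": force on a finger pad.
Only numpy, scipy, OpenCV 4.12 (cv2) and the standard library are available. Lean on these libraries where they do the work, as an engineer would, in place of code of your own. Each camera call takes 0.05 s, during which the arm holds its last target. There are 200 camera calls.

## Working session

There is one attempt and no reset: what is moved stays moved. The work goes in short steps, Python scripts to look and compute and a tool call to move; the robot and the scene stay as the last step left them, time stands still between calls to the robot, and variables do not carry over. Pictures are saved under pics/ and viewed, at most 14 in all, crops included, and the job is handed in when it is done.

Besides the shell and the picture viewer there is one more tool, called after ">>>" as name(argument=value, ...), one argument or row to a line, values as JSON. move_arm: Moves the arm, as the interface text tells. Its arguments: {"type":"object","properties":{"moves":{"type":"array"},"jaw":{"type":"number"},"squeeze":{"type":"number"}},"required":["moves"]}

```bash
mkdir -p pics; cat > h.py <<'E'
import numpy as np, cv2
from scipy.spatial.transform import Rotation as R
from cell import manip, viewer
def rot(o):
    o=np.array(o,float)
    return o if o.shape==(3,3) else (R.from_euler('xyz',o).as_matrix() if o.size==3 else R.from_quat(o).as_matrix())
def cast(c,px,z):
    "pixels (n,2) -> world points on plane z"
    K=np.array([[c['fx'],0,c['cx']],[0,c['fy'],c['cy']],[0,0,1]])
    u=cv2.undistortPoints(np.array(px,float).reshape(-1,1,2),K,np.array(c['D'],float))[:,0]
    d=np.c_[u,np.ones(len(u))]@rot(c['orientation']).T
    o=np.array(c['origin'],float); return o+d*((z-o[2])/d[:,2])[:,None]
def cloud(c):
    "world xyz per pixel from depth"
    h,w=c['z_map'].shape; v,u=np.mgrid[:h,:w]
    K=np.array([[c['fx'],0,c['cx']],[0,c['fy'],c['cy']],[0,0,1]])
    n=cv2.undistortPoints(np.c_[u.ravel(),v.ravel()].astype(float).reshape(-1,1,2),K,np.array(c['D'],float))[:,0]
    p=np.c_[n,np.ones(len(n))]*c['z_map'].reshape(-1,1)
    return (p@rot(c['orientation']).T+np.array(c['origin'])).reshape(h,w,3)
E
python3 - <<'E'
from h import *
for n in('top','side'):
    c=viewer.camera(n); cv2.imwrite(f'pics/{n}0.png',c['frame']); print(n,c['fx'],c['fy'],c['cx'],c['cy'],c['D'],c['origin'],c['orientation'])
s=manip.read_state(); print(s); print(manip.grasp_offset)
E
```

```text
top 401.176207028765 401.176207028765 321.64860402332937 200.6856288918586 [-0.10162837  0.          0.          0.          0.        ] [ 355.6993499    37.43783044 1358.21687569] [-2.99439078 -0.01661281 -1.58142436]
side 495.1616778856043 495.1616778856043 319.35632378153963 194.84901216609322 [-0.14727447  0.          0.          0.          0.        ] [ 299.09184488 1141.20554805  857.74060655] [-2.11222336 -0.02267646 -2.92250528]
{'clock': 0.1, 'joints': array([ 1.12235081e+00,  3.00415880e-01,  1.52153213e+00,  1.93003929e-05,
        1.32073315e+00, -6.66078279e-02]), 'qd': array([ 9.44073227e-05, -4.36109821e-04, -1.12636523e-03, -5.44856516e-04,
       -2.00223611e-03, -1.69774440e-03]), 'effort': array([ 1.91318293e-03, -5.32642829e+01, -3.53284013e+01,  7.09969271e-02,
        2.35127733e-02, -6.40912049e-05]), 'eef_pos': array([204.83779016, 510.16292361, 204.93733656]), 'eef_rot': array([-3.14050780e+00, -9.11029088e-05,  2.75975012e+00]), 'wrist_force': array([ 0.83294595,  0.4191901 , -0.20163575]), 'moment': array([ 0.01189292, -0.02025326,  0.037819  ]), 'finger_force': 0.0, 'finger_gap': 94.03687869819994}
18.8
```

View pics/top0.png

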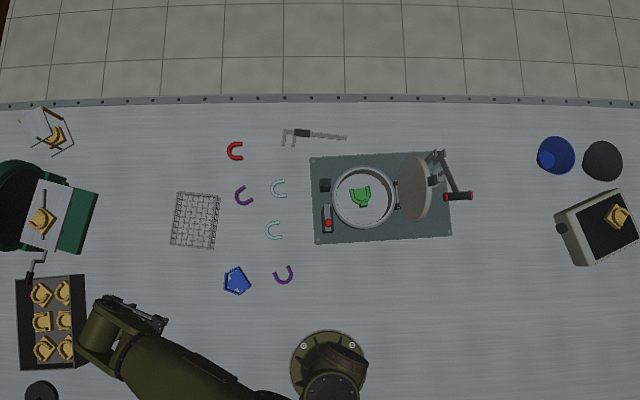

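View pics/side0.png

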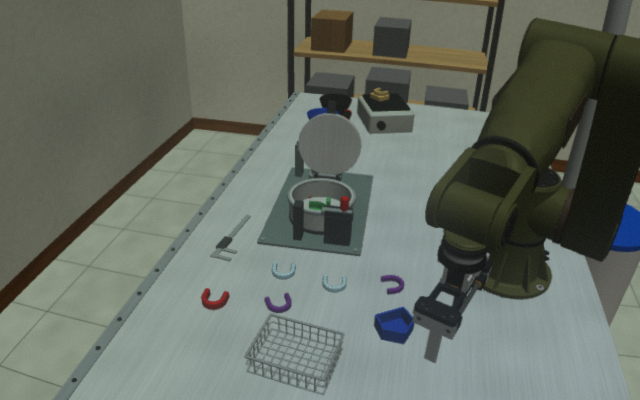

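Top view: the clear splints are at (279,188) and (274,230). The look-alikes are purple horseshoes at (243,196) and (283,274) and the red wax block at (235,150). The green tray is in the pot at (360,196), the basket at (195,220), the red knob at (328,222) and the pump grip at (458,196). The side view shows the same two clear splints at (284,270) and (334,283).

```bash
cat > m.py <<'E'
from h import *
def comps(m,amin,roi=None):
    if roi: 
        z=np.zeros_like(m); x0,y0,x1,y1=roi; z[y0:y1,x0:x1]=m[y0:y1,x0:x1]; m=z
    n,l,s,ce=cv2.connectedComponentsWithStats(m.astype(np.uint8))
    return [(ce[i],l==i,s[i,4]) for i in range(1,n) if s[i,4]>=amin]
if __name__=='__main__':
    c=viewer.camera('top'); P=cloud(c); f=c['frame']; hsv=cv2.cvtColor(f,cv2.COLOR_BGR2HSV); H,S,V=[hsv[...,i].astype(int) for i in range(3)]
    roi=(130,90,480,330)
    cy=(H>75)&(H<105)&(S>35)&(V>120)
    for nm,m in dict(clear=cy,green=(H>45)&(H<80)&(S>130),red=((H<8)|(H>172))&(S>150)).items():
        for ce,mk,a in comps(m,15,roi):
            p=P[mk]; px=np.argwhere(mk)[:,::-1]; q=np.median(p,0)
            r=cv2.minAreaRect(px.astype(np.float32)); print(nm,ce.round(1),a,'med',q.round(0),'zmax',p[:,2].max().round(0),'rect',np.round(r[0],1),np.round(r[1],1),round(r[2]))
    # base plate & rim
    z=P[...,2]; m=(z>5)&(z<16); rr=[x for x in comps(m,3000,(300,140,470,260))]
    for ce,mk,a in rr:
        r=cv2.minAreaRect(P[mk][:,:2].astype(np.float32)); print('plate',r)
    m=(abs(z-90)<4); 
    roi2=np.zeros_like(m); roi2[150:240,320:396]=1; p=P[m&roi2]; 
    A=np.c_[2*p[:,:2],np.ones(len(p))]; s=np.linalg.lstsq(A,(p[:,:2]**2).sum(1),rcond=None)[0]; print('rim',s[:2],np.sqrt(s[2]+s[:2]@s[:2]),len(p))
    big=cv2.resize(f[130:300,170:310],None,fx=5,fy=3.5*5/3.5,interpolation=cv2.INTER_CUBIC)[:, :700]
    big2=cv2.resize(f[140:300,210:400],None,fx=3.6,fy=3.6,interpolation=cv2.INTER_CUBIC); cv2.imwrite('pics/crop1.png',big2)
E
python3 m.py
```

```text
clear [277.  188.5] 81 med [593. 165.  15.] zmax 1358.0 rect [277.7 188.2] [16.8 14.4] 82
clear [271.4 230.4] 85 med [453. 184.  16.] zmax 20.0 rect [272.3 230.2] [17.1 14.6] 79
green [364.4 204. ] 16 med [ 532. -127.   70.] zmax 76.0 rect [364.8 203.8] [3.5 8.5] 45
red [233.8 150.5] 126 med [732. 315.  21.] zmax 27.0 rect [234.  150.5] [17. 14.] 90
red [445.3 196.6] 29 med [ 527. -334.  253.] zmax 261.0 rect [445.  196.5] [7. 4.] 90
red [327.9 222.6] 45 med [466.  -3. 159.] zmax 1358.0 rect [328.  222.5] [7. 6.] 90
plate ((569.3756103515625, -190.11373901367188), (304.826416015625, 475.0497741699219), 3.02229380607605)
rim [ 556.04908642 -118.88185137] 97.43002286368143 709
```

View pics/crop1.png

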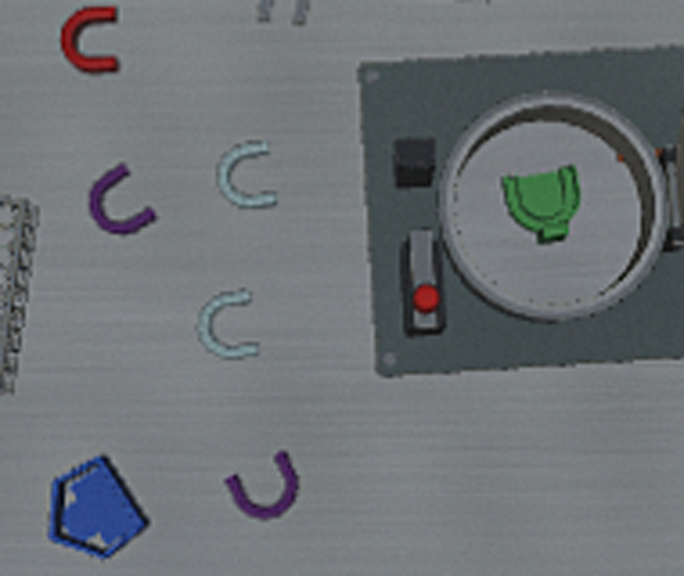

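Crop: the choice holds. The two pale-cyan clear splints are at crop (247,174) and (230,325), both opening to the right. The purple ones at (122,200) and (265,487) are decoys. The tray tab is at crop (550,232), and the pot contains nothing else.

```bash
cat > w.py <<'E'
from m import *
def go(t,yaw):
    s=manip.read_state(); Rm=R.from_euler('xyz',s['eef_rot']).as_matrix(); d=(np.array(t)-s['eef_pos'])/1000
    dy=(s['eef_rot'][2]-yaw+np.pi)%(2*np.pi)-np.pi
    return (Rm.T@d).round(4), round(dy,3)
def see(verbose=True):
    c=viewer.camera('top'); P=cloud(c); f=c['frame']; hsv=cv2.cvtColor(f,cv2.COLOR_BGR2HSV); H,S,V=[hsv[...,i].astype(int) for i in range(3)]
    cl=(H>75)&(H<105)&(S>28)&(V>110); out=[]
    for nm,m,z in(('clear',cl,17),('green',(H>45)&(H<80)&(S>100),44)):
        m=cv2.morphologyEx(m.astype(np.uint8),cv2.MORPH_CLOSE,np.ones((2,2)))
        for ce,mk,a in comps(m,40,(130,90,480,330)):
            px=np.argwhere(mk)[:,::-1]; zz=np.median(P[mk][:,2]); q=cast(c,px,17 if nm=='clear' else 44)[:,:2]
            r=cv2.minAreaRect(q.astype(np.float32)); mean=q.mean(0)
            print(nm,ce.round(),a,'z',zz.round(1),'rect',np.round(r[0]),np.round(r[1]),round(r[2],1),'mean',mean.round())
    return c,P,H,S,V
if __name__=='__main__':
    c,P,H,S,V=see()
    # tray tab: high green points
    g=(H>45)&(H<80)&(S>80); mk=g&(P[...,2]>58)&(P[...,2]<85); mk[:, :330]=0; mk[:,400:]=0
    px=np.argwhere(mk)[:,::-1]; q=cast(c,px,75); print('tab',px.mean(0),q.mean(0),np.ptp(q,0),P[mk].mean(0))
    # basket: depth 30..56
    z=P[...,2]; b=(z>25)&(z<60); b2=np.zeros_like(b); b2[180:260,160:228]=b[180:260,160:228]
    r=cv2.minAreaRect(P[b2][:,:2].astype(np.float32)); print('basket',r,b2.sum())
    ks=viewer.camera('side'); f=ks['frame']; hsv=cv2.cvtColor(f,cv2.COLOR_BGR2HSV); Q=cloud(ks)
    h,s_,v=[hsv[...,i].astype(int) for i in range(3)]
    for ce,mk,a in comps((h>75)&(h<105)&(s_>28)&(v>110),40,(200,250,420,320)): print('side clear',ce.round(),a,np.median(Q[mk],0).round())
    for ce,mk,a in comps(((h<8)|(h>172))&(s_>150),10,(300,150,400,260)): print('side red',ce.round(),a,np.median(Q[mk],0).round())
    print(go([532,-127,150],np.pi/2+.05))
E
python3 w.py
```

```text
clear [278. 189.] 95 z 13.6 rect [594. 159.] [59. 51.] 8.2 mean [594. 161.]
clear [273. 231.] 99 z 13.8 rect [454. 175.] [60. 51.] 8.3 mean [453. 178.]
green [362. 197.] 308 z 29.3 rect [ 558. -121.] [65. 67.] 8.6 mean [ 563. -120.]
tab [363.53333333 203.56666667] [ 535.21428917 -121.52237301   75.        ] [13.07799387 23.02620268  0.        ] [ 535.42616436 -121.71745878   73.44058252]
basket ((490.2216796875, 438.5942687988281), (140.23439025878906, 180.0807647705078), 83.35594177246094) 429
side clear [283. 270.] 178 [589. 170.  14.]
side clear [334. 284.] 227 [449. 190.  13.]
side red [344. 202.] 72 [465.   7. 151.]
(array([-0.541 , -0.4695,  0.0554]), np.float64(1.139))
```

```bash
python3 -c "
from w import *
print(go([535,-121,200],1.72))"
```

```text
(array([-0.5416, -0.4628,  0.0054]), np.float64(1.04))
```

>>> move_arm(
  moves=[
    [-0.5416,-0.4628,0.005,1.04],
    [-0.5416,-0.4628,0.005,1.04],
    [-0.5416,-0.4628,0.005,1.04],
    [-0.5416,-0.4628,0.005,1.04],
    [-0.5416,-0.4628,0.005,1.04],
    [-0.5416,-0.4628,0.005,1.04],
    [-0.5416,-0.4628,0.005,1.04],
    [-0.5416,-0.4628,0.005,1.04],
    [-0.5416,-0.4628,0.005,1.04],
    [-0.5416,-0.4628,0.005,1.04],
    [-0.5416,-0.4628,0.005,1.04],
    [-0.5416,-0.4628,0.005,1.04],
  ],
  jaw=0.04,
)

```text
clock: 1.45
eef_pos: [483.6, -23.4, 201.4]
eef_rot: [3.141, 0.0, 1.72]
wrist_force: [0.1, -0.1, 0.7]
finger_gap: 40.2
finger_force: 0.0
```

```bash
python3 - <<'E'
from w import *
c,P,H,S,V=see(); cv2.imwrite('pics/top1.png',c['frame'])
print(go([535,-121,47],1.72)); s=manip.read_state();print(s['eef_pos'],s['eef_rot'],s['clock'])
E
```

```text
clear [278. 190.] 94 z 13.8 rect [595. 158.] [59. 49.] 8.2 mean [594. 161.]
clear [273. 231.] 103 z 14.4 rect [452. 176.] [59. 50.] 11.4 mean [452. 178.]
(array([-0.0985,  0.0352,  0.1542]), np.float64(-0.003))
[485.71066592 -28.45764956 200.98118174] [3.14112426e+00 1.54730891e-03 1.71659734e+00] 1.5
```

View pics/top1.png

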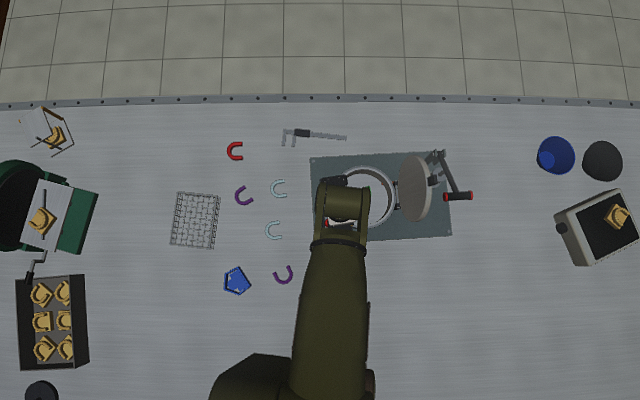

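The top view shows the arm over the pot, and no further clear splints in the area it uncovered. Still only (278,190) and (273,231).

>>> move_arm(
  moves=[
    [-0.097,0.036,0,0],
    [-0.097,0.036,0,0],
    [-0.097,0.036,0,0],
    [-0.097,0.036,0,0],
    [-0.097,0.036,0,0],
    [-0.097,0.036,0,0],
  ],
)

```text
clock: 2.1
eef_pos: [532.7, -110.7, 201.5]
eef_rot: [3.141, -0.0, 1.721]
wrist_force: [-0.9, 1.0, 0.0]
finger_gap: 40.0
finger_force: 0.0
```

```bash
python3 - <<'E'
from w import *
print(go([535,-121,47],1.72)); s=manip.read_state();print(s['eef_pos'],s['eef_rot'],s['clock'],s['joints'])
E
```

```text
(array([-0.0105,  0.0007,  0.1545]), np.float64(0.001))
[ 532.70139379 -110.72916166  201.50989199] [ 3.14134519e+00 -9.74363289e-06  1.72104738e+00] 2.1 [-2.72319426e-01  2.89790581e-01  1.54337359e+00  1.14290250e-04
  1.30820679e+00 -4.22600138e-01]
```

>>> move_arm(
  moves=[
    [-0.0105,0.001,0.04,0],
    [-0.0105,0.001,0.08,0],
    [-0.0105,0.001,0.12,0],
    [-0.0105,0.001,0.14,0],
    [-0.0105,0.001,0.154,0],
    [-0.0105,0.001,0.154,0],
    [-0.0105,0.001,0.154,0],
  ],
)

```text
clock: 2.8
eef_pos: [536.1, -121.9, 48.4]
eef_rot: [3.14, 0.001, 1.72]
wrist_force: [0.2, 0.2, 0.0]
finger_gap: 39.8
finger_force: 0.0
```

>>> move_arm(
  moves=[
    [0,0,0,0],
    [0,0,0,0],
    [0,0,0,0],
    [0,0,0,0],
    [0,0,0,0],
    [0,0,0,0],
  ],
  jaw=0.0,
  squeeze=20,
)

```text
clock: 3.4
eef_pos: [535.7, -122.2, 47.6]
eef_rot: [3.141, 0.0, 1.72]
wrist_force: [-0.5, 0.5, 5.7]
finger_gap: 12.2
finger_force: 20.0
```

>>> move_arm(
  moves=[
    [0,0,-0.01,0],
    [0,0,-0.03,0],
    [0,0,-0.07,0],
    [0,0,-0.11,0],
    [0,0,-0.15,0],
    [0,0,-0.17,0],
    [0,0,-0.17,0],
    [0,0,-0.17,0],
  ],
)

```text
clock: 4.2
eef_pos: [535.2, -122.0, 216.7]
eef_rot: [-3.141, -0.0, 1.72]
wrist_force: [-0.1, 1.0, -1.4]
finger_gap: 11.5
finger_force: 20.0
```

```bash
python3 - <<'E'
from w import *
print(go([490,415,200],1.72)); s=manip.read_state();print(s['eef_pos'],s['eef_rot'],s['clock'],s['joints'],s['finger_gap'])
E
```

```text
(array([0.5378, 0.035 , 0.0168]), np.float64(-0.0))
[ 535.22758006 -121.99617697  216.6677917 ] [-3.14110155e+00 -2.25046960e-04  1.71980717e+00] 4.2 [-2.90823532e-01  2.89339262e-01  1.50822576e+00 -5.62360992e-06
  1.34456782e+00 -4.39833173e-01] 11.541500806999228
```

```bash
python3 -c "
from w import *
print(go([462,434,210],1.72))"
```

```text
(array([0.5607, 0.0101, 0.0068]), np.float64(-0.0))
```

>>> move_arm(
  moves=[
    [0.02,0.0,0,0],
    [0.06,0.001,0,0],
    [0.56,0.01,0,0],
    [0.56,0.01,0,0],
    [0.56,0.01,0,0],
    [0.56,0.01,0,0],
    [0.56,0.01,0,0],
    [0.56,0.01,0,0],
    [0.56,0.01,0,0],
    [0.56,0.01,0,0],
    [0.56,0.01,0,0],
    [0.56,0.01,0,0],
  ],
)

```text
clock: 5.4
eef_pos: [461.2, 434.8, 215.1]
eef_rot: [-3.139, 0.002, 1.72]
wrist_force: [0.9, -0.7, 0.0]
finger_gap: 12.4
finger_force: 20.0
```

>>> move_arm(
  moves=[
    [0,0,0,0],
    [0,0,0,0],
    [0,0,0,0],
    [0,0,0,0],
  ],
)

```text
clock: 5.8
eef_pos: [462.8, 431.9, 217.1]
eef_rot: [-3.141, 0.0, 1.718]
wrist_force: [-0.1, 0.8, -0.3]
finger_gap: 12.2
finger_force: 20.0
```

```bash
python3 -c "
from w import *
print(go([462,434,29],1.72));s=manip.read_state();print(s['eef_pos'],s['eef_rot'],s['clock'],s['joints'],s['finger_gap'])"
```

```text
(array([ 0.0023, -0.0004,  0.1881]), np.float64(-0.002))
[462.78268507 431.8712817  217.09169916] [-3.14127698e+00  2.54533207e-04  1.71820995e+00] 5.8 [ 6.93030911e-01  4.80933195e-01  1.24499814e+00 -5.44116287e-05
  1.41606324e+00  5.45625725e-01] 12.170881003480416
```

>>> move_arm(
  moves=[
    [0.002,0,0.04,0],
    [0.002,0,0.08,0],
    [0.002,0,0.12,0],
    [0.002,0,0.15,0],
    [0.002,0,0.17,0],
    [0.002,0,0.18,0],
    [0.002,0,0.187,0],
    [0.002,0,0.187,0],
    [0.002,0,0.187,0],
  ],
)

```text
clock: 6.7
eef_pos: [462.5, 435.3, 31.4]
eef_rot: [3.14, -0.001, 1.72]
wrist_force: [-0.5, -0.2, -0.4]
finger_gap: 12.0
finger_force: 20.0
```

>>> move_arm(
  moves=[
    [0,0,0,0],
    [0,0,0,0],
    [0,0,0,0],
    [0,0,-0.04,0],
    [0,0,-0.09,0],
    [0,0,-0.14,0],
    [0,0,-0.14,0],
    [0,0,-0.14,0],
  ],
  jaw=0.04,
)

```text
clock: 7.5
eef_pos: [462.2, 435.3, 171.2]
eef_rot: [3.14, -0.001, 1.72]
wrist_force: [-0.6, -0.1, -0.9]
finger_gap: 40.1
finger_force: 0.0
```

```bash
python3 -c "
from w import *
see()
print(go([455,167,120],1.72));s=manip.read_state();print(s['eef_pos'],s['clock'],s['finger_gap'])
ks=viewer.camera('side'); cv2.imwrite('pics/side1.png',ks['frame'][200:400,180:440])"
```

```text
clear [278. 190.] 98 z 13.8 rect [594. 158.] [59. 49.] 8.2 mean [594. 161.]
clear [273. 231.] 107 z 13.3 rect [453. 175.] [58. 51.] 7.7 mean [452. 178.]
green [197. 220.] 312 z 9.5 rect [485. 428.] [62. 68.] 5.6 mean [488. 428.]
(array([-0.2639, -0.0464,  0.0497]), np.float64(-0.0))
[461.747404   434.88400062 169.5908961 ] 7.55 39.87280500080389
```

View pics/side1.png

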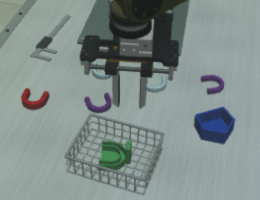

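The side crop shows the tray lying in the basket at crop (115,152), with the fingers clear of it. Next is the nearer splint.

>>> move_arm(
  moves=[
    [-0.264,-0.047,0.0,0],
    [-0.264,-0.047,0.0,0],
    [-0.264,-0.047,0.0,0],
    [-0.264,-0.047,0.0,0],
    [-0.264,-0.047,0.0,0],
    [-0.264,-0.047,0.04,0],
    [-0.264,-0.047,0.07,0],
    [-0.264,-0.047,0.07,0],
    [-0.264,-0.047,0.07,0],
  ],
  jaw=0.085,
)

```text
clock: 8.5
eef_pos: [454.5, 167.2, 100.1]
eef_rot: [-3.14, 0.0, 1.72]
wrist_force: [0.3, 0.3, 0.6]
finger_gap: 84.7
finger_force: 0.0
```

```bash
python3 -c "
from w import *
s=manip.read_state();print(s['eef_pos'],s['clock'],s['finger_gap']);see();print(go([454,167,4],1.715))
ks=viewer.camera('side');f=ks['frame']; hsv=cv2.cvtColor(f,cv2.COLOR_BGR2HSV);Q=cloud(ks)
h,s_,v=[hsv[...,i].astype(int) for i in range(3)]
for ce,mk,a in comps((h>75)&(h<105)&(s_>28)&(v>110),30,(200,230,420,320)): print('side clear',ce.round(),a,cast(ks,[ce],12).round())
"
```

```text
[454.52243743 167.19585561 100.1415798 ] 8.5 84.7019994492932
clear [277. 185.] 55 z 13.5 rect [609. 165.] [23. 60.] 42.8 mean [610. 165.]
green [196. 220.] 305 z 9.0 rect [485. 428.] [62. 68.] 5.6 mean [489. 428.]
(array([-0.0003, -0.0012,  0.097 ]), np.float64(0.005))
side clear [283. 270.] 191 [[595. 166.  12.]]
side clear [334. 284.] 228 [[453. 186.  12.]]
```

>>> move_arm(
  moves=[
    [0,-0.001,0.035,0],
    [0,-0.001,0.065,0],
    [0,-0.001,0.085,0],
    [0,-0.001,0.095,0],
    [0,-0.001,0.0965,0],
    [0,-0.001,0.0965,0],
  ],
)

```text
clock: 9.2
eef_pos: [454.4, 167.2, 4.7]
eef_rot: [3.14, -0.0, 1.72]
wrist_force: [0.0, 1.4, 0.5]
finger_gap: 84.8
finger_force: 0.0
```

>>> move_arm(
  moves=[
    [0,0,0,0],
    [0,0,0,0],
    [0,0,0,0],
    [0,0,0,0],
    [0,0,0,0],
  ],
  jaw=0.0,
  squeeze=12,
)

```text
clock: 9.7
eef_pos: [454.0, 167.0, 4.0]
eef_rot: [3.141, -0.0, 1.72]
wrist_force: [0.5, 0.7, 2.1]
finger_gap: 62.3
finger_force: 1.2
```

>>> move_arm(
  moves=[
    [0,0,-0.01,0],
    [0,0,-0.03,0],
    [0,0,-0.07,0],
    [0,0,-0.11,0],
    [0,0,-0.15,0],
    [0,0,-0.19,0],
    [0,0,-0.2,0],
    [0,0,-0.2,0],
    [0,0,-0.2,0],
  ],
)

```text
clock: 10.6
eef_pos: [453.2, 166.7, 202.6]
eef_rot: [-3.14, 0.0, 1.72]
wrist_force: [-0.5, -0.8, -1.2]
finger_gap: 61.8
finger_force: 12.0
```

```bash
python3 -c "
from w import *
s=manip.read_state();print(s['eef_pos'],s['clock'],s['finger_gap'])
a=.053; r=lambda u:(np.array([556,-119])+[[np.cos(a),-np.sin(a)],[np.sin(a),np.cos(a)]]@np.array(u)).round(1)
for u in([0,-42],[0,28]): p=r(u); print(u,p,go([*p,204],np.pi/2+a))"
```

```text
[453.1775784  166.7167277  202.62527179] 10.6 61.762707020026156
[0, -42] [ 558.2 -160.9] (array([-0.3396,  0.0552, -0.0014]), np.float64(0.096))
[0, 28] [554.5 -91. ] (array([-0.2699,  0.0619, -0.0014]), np.float64(0.096))
```

>>> move_arm(
  moves=[
    [-0.02,0.003,0,0.02],
    [-0.34,0.055,0,0.096],
    [-0.34,0.055,0,0.096],
    [-0.34,0.055,0,0.096],
    [-0.34,0.055,0,0.096],
    [-0.34,0.055,0,0.096],
    [-0.34,0.055,0,0.096],
    [-0.34,0.055,0,0.096],
    [-0.34,0.055,0,0.096],
    [-0.34,0.055,0,0.096],
    [-0.34,0.055,0,0.096],
    [-0.34,0.055,0,0.096],
  ],
)

```text
clock: 11.8
eef_pos: [558.4, -160.0, 203.6]
eef_rot: [-3.141, -0.0, 1.625]
wrist_force: [-0.1, 0.9, 0.3]
finger_gap: 61.8
finger_force: 12.0
```

```bash
python3 -c "
from w import *
s=manip.read_state();print(s['eef_pos'],s['clock'],s['finger_gap'],s['finger_force']);print(go([558.2,-161,30],1.624))"
```

```text
[ 558.44886266 -160.046699    203.59672436] 11.8 61.77046436502999 11.965032666921616
(array([-0.001 , -0.0002,  0.1736]), np.float64(0.001))
```

>>> move_arm(
  moves=[
    [0,0,0.03,0],
    [0,0,0.07,0],
    [0,0,0.11,0],
    [0,0,0.14,0],
    [0,0,0.16,0],
    [0,0,0.17,0],
    [0,0,0.173,0],
    [0,0,0.173,0],
    [0,0,0.173,0],
  ],
)

```text
clock: 12.7
eef_pos: [559.2, -161.2, 32.0]
eef_rot: [3.14, 0.001, 1.624]
wrist_force: [0.1, -0.0, 0.1]
finger_gap: 61.8
finger_force: 12.0
```

>>> move_arm(
  moves=[
    [0,0,0,0],
    [0,0,0,0],
    [0,0,0,0],
    [0,0,-0.04,0],
    [0,0,-0.09,0],
    [0,0,-0.14,0],
    [0,0,-0.173,0],
    [0,0,-0.173,0],
    [0,0,-0.173,0],
  ],
  jaw=0.08,
)

```text
clock: 13.6
eef_pos: [558.6, -161.2, 203.9]
eef_rot: [3.141, 0.0, 1.624]
wrist_force: [0.3, 0.2, -1.1]
finger_gap: 79.7
finger_force: 0.0
```

```bash
python3 -c "
from w import *
s=manip.read_state();print(s['eef_pos'],s['clock'],s['finger_gap'],s['finger_force']);see();print(go([595,151,203],1.715))"
```

```text
[ 558.57706938 -161.18879009  203.89810461] 13.6 79.74008371799073 0.0
clear [278. 190.] 101 z 13.1 rect [594. 158.] [60. 49.] 8.2 mean [593. 160.]
green [197. 220.] 302 z 8.8 rect [485. 428.] [62. 68.] 5.6 mean [489. 428.]
(array([ 3.097e-01,  5.320e-02, -1.000e-04]), np.float64(-0.091))
```

>>> move_arm(
  moves=[
    [0.31,0.053,0,-0.09],
    [0.31,0.053,0,-0.09],
    [0.31,0.053,0,-0.09],
    [0.31,0.053,0,-0.09],
    [0.31,0.053,0,-0.09],
    [0.31,0.053,0,-0.09],
    [0.31,0.053,0.02,-0.09],
    [0.31,0.053,0.06,-0.09],
    [0.31,0.053,0.1,-0.09],
    [0.31,0.053,0.1,-0.09],
    [0.31,0.053,0.1,-0.09],
  ],
  jaw=0.085,
)

```text
clock: 14.75
eef_pos: [594.9, 151.1, 103.6]
eef_rot: [-3.14, 0.0, 1.714]
wrist_force: [0.7, 0.1, 1.2]
finger_gap: 85.2
finger_force: 0.0
```

```bash
python3 -c "
from w import *
s=manip.read_state();print(s['eef_pos'],s['clock'],s['finger_gap']);see();print(go([595,150.5,4],1.715))
ks=viewer.camera('side');f=ks['frame']; hsv=cv2.cvtColor(f,cv2.COLOR_BGR2HSV)
h,s_,v=[hsv[...,i].astype(int) for i in range(3)]
for ce,mk,a in comps((h>75)&(h<105)&(s_>28)&(v>110),30,(200,200,420,320)): print('side clear',ce.round(),a,cast(ks,[ce],12).round())
"
```

```text
[594.9007826  151.05012734 103.61948961] 14.75 85.16880577636677
clear [371. 199.] 107 z 38.3 rect [ 560. -155.] [59. 50.] 2.0 mean [ 559. -153.]
green [196. 220.] 303 z 8.8 rect [485. 428.] [62. 68.] 5.6 mean [489. 428.]
(array([-0.0006, -0.0009,  0.1011]), np.float64(-0.001))
side clear [206. 206.] 49 [[921. -79.  12.]]
side clear [322. 206.] 32 [[ 563. -168.   12.]]
side clear [237. 228.] 46 [[782.  15.  12.]]
side clear [283. 271.] 211 [[594. 169.  12.]]
```

Splint 1 lies in the pot (height 38, position as expected). Splint 2 has not moved.

>>> move_arm(
  moves=[
    [0,-0.001,0.035,0],
    [0,-0.001,0.065,0],
    [0,-0.001,0.085,0],
    [0,-0.001,0.098,0],
    [0,-0.001,0.1,0],
    [0,-0.001,0.1,0],
  ],
)

```text
clock: 15.45
eef_pos: [594.8, 151.1, 5.0]
eef_rot: [3.14, -0.0, 1.714]
wrist_force: [1.0, 0.5, 0.5]
finger_gap: 84.7
finger_force: 0.0
```

>>> move_arm(
  moves=[
    [0,0,0,0],
    [0,0,0,0],
    [0,0,0,0],
    [0,0,0,0],
    [0,0,0,0],
    [0,0,0,0],
  ],
  jaw=0.0,
  squeeze=12,
)

```text
clock: 16.05
eef_pos: [594.4, 151.1, 4.4]
eef_rot: [3.141, -0.0, 1.714]
wrist_force: [-0.8, 0.2, 6.0]
finger_gap: 61.9
finger_force: 12.0
```

>>> move_arm(
  moves=[
    [0,0,-0.01,0],
    [0,0,-0.03,0],
    [0,0,-0.07,0],
    [0,0,-0.11,0],
    [0,0,-0.15,0],
    [0,0,-0.19,0],
    [0,0,-0.2,0],
    [0,0,-0.2,0],
    [0,0,-0.2,0],
  ],
)

```text
clock: 16.95
eef_pos: [593.6, 151.0, 202.3]
eef_rot: [-3.14, 0.0, 1.714]
wrist_force: [0.1, 0.2, -0.5]
finger_gap: 61.7
finger_force: 12.0
```

```bash
python3 -c "
from w import *
s=manip.read_state();print(s['eef_pos'],s['clock'],s['finger_gap'])
a=.053; r=lambda u:(np.array([556,-119])+[[np.cos(a),-np.sin(a)],[np.sin(a),np.cos(a)]]@np.array(u)).round(1)
p=r([0,25]); print(p,go([*p,204],np.pi/2+a))"
```

```text
[593.5526441  150.96160372 202.32880089] 16.95 61.740680385502564
[554.7 -94. ] (array([-0.2369, -0.0734, -0.0015]), np.float64(0.09))
```

>>> move_arm(
  moves=[
    [-0.02,-0.006,0,0.02],
    [-0.237,-0.073,0,0.09],
    [-0.237,-0.073,0,0.09],
    [-0.237,-0.073,0,0.09],
    [-0.237,-0.073,0,0.09],
    [-0.237,-0.073,0,0.09],
    [-0.237,-0.073,0,0.09],
    [-0.237,-0.073,0,0.09],
    [-0.237,-0.073,0,0.09],
    [-0.237,-0.073,0,0.09],
  ],
)

```text
clock: 17.95
eef_pos: [555.7, -92.8, 203.3]
eef_rot: [-3.141, -0.0, 1.625]
wrist_force: [0.9, -0.5, -0.4]
finger_gap: 62.0
finger_force: 12.0
```

```bash
python3 -c "
from w import *
s=manip.read_state();print(s['eef_pos'],s['clock'],s['finger_gap'],s['finger_force']);print(go([554.7,-94,30],1.624))"
```

```text
[555.70136314 -92.78680926 203.26643104] 17.95 62.02095660776952 11.973741799592972
(array([-0.0012, -0.0009,  0.1733]), np.float64(0.001))
```

>>> move_arm(
  moves=[
    [-0.001,-0.001,0.03,0],
    [-0.001,-0.001,0.07,0],
    [-0.001,-0.001,0.11,0],
    [-0.001,-0.001,0.14,0],
    [-0.001,-0.001,0.16,0],
    [-0.001,-0.001,0.17,0],
    [-0.001,-0.001,0.173,0],
    [-0.001,-0.001,0.173,0],
    [-0.001,-0.001,0.173,0],
  ],
)

```text
clock: 18.85
eef_pos: [555.3, -95.0, 31.9]
eef_rot: [3.14, 0.001, 1.624]
wrist_force: [0.3, 0.5, 0.0]
finger_gap: 62.0
finger_force: 12.0
```

>>> move_arm(
  moves=[
    [0,0,0,0],
    [0,0,0,0],
    [0,0,0,0],
    [0,0,-0.04,0],
    [0,0,-0.09,0],
    [0,0,-0.14,0],
    [0.05,0,-0.18,0],
    [0.1,0,-0.23,0],
    [0.15,0,-0.27,0],
    [0.2,0,-0.32,0],
    [0.2,0,-0.35,0],
    [0.2,0,-0.35,0],
  ],
  jaw=0.08,
)

```text
clock: 20.05
eef_pos: [543.5, 106.3, 383.2]
eef_rot: [3.14, -0.0, 1.625]
wrist_force: [0.3, -0.4, -0.2]
finger_gap: 79.7
finger_force: 0.0
```

```bash
python3 - <<'E'
from w import *
s=manip.read_state();print(s['eef_pos'],s['clock'],s['finger_gap'],s['joints'])
c,P,H,S,V=see(); cv2.imwrite('pics/crop2.png',cv2.resize(c['frame'][130:270,230:490],None,fx=3,fy=3))
a=.053; Ru=np.array([[np.cos(a),np.sin(a)],[-np.sin(a),np.cos(a)]])
U=P.copy(); U[...,:2]=(P[...,:2]-[556,-119])@Ru.T
m=(abs(U[...,0])<60)&(U[...,1]>-230)&(U[...,1]<-105)&(U[...,2]>130)&(U[...,2]<300)
q=U[m]; k=np.polyfit(q[:,2],q[:,1],1)
r=q[:,1]-np.polyval(k,q[:,2]); q=q[abs(r)<8]; k=np.polyfit(q[:,2],q[:,1],1)
print('lid theta',np.pi/2-np.arctan(k[0]),'y at z=90.5',np.polyval(k,90.5),len(q),q.min(0),q.max(0))
q=U[(abs(U[...,0]+38)<40)&(abs(U[...,1]+250)<60)&(U[...,2]>230)&(U[...,2]<270)]; print('grip',len(q),q.min(0).round(),q.max(0).round(),np.median(q,0).round())
E
```

```text
[543.50530353 106.29436742 383.22010801] 20.05 79.70753529600854 [1.26980747e-01 2.46087246e-01 1.18629319e+00 3.42235207e-05
 1.70778014e+00 7.31177308e-02]
clear [351. 200.] 103 z 38.2 rect [556. -88.] [51. 62.] 88.6 mean [556. -86.]
clear [371. 199.] 106 z 39.8 rect [ 558. -156.] [63. 50.] 2.0 mean [ 558. -154.]
green [197. 220.] 304 z 8.8 rect [485. 428.] [62. 68.] 5.6 mean [489. 428.]
lid theta 1.818625334826349 y at z=90.5 -104.41503681519882 899 [ -59.97495573 -164.68287124  130.18753655] [  59.94416012 -114.46941506  299.67364676]
grip 281 [ -50. -292.  232.] [  -7. -210.  259.] [ -37. -249.  252.]
```

View pics/crop2.png

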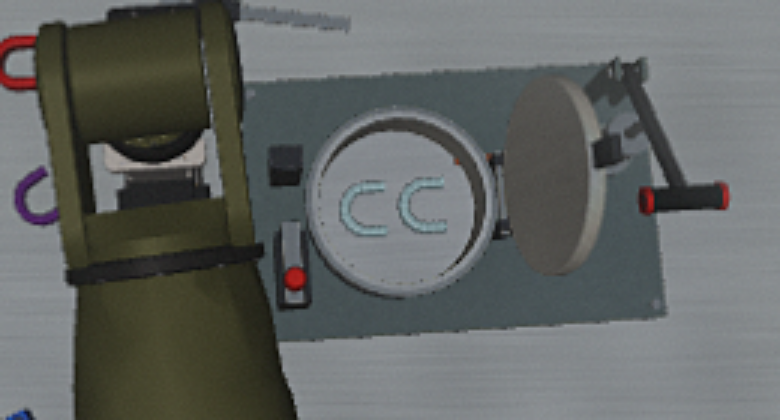

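Crop: both splints lie flat in the pot at crop (365,207) and (425,205). The lid leans back at 1.82 rad, and the pump grip is at crop (685,198). Now I'll go over and behind the lid.

```bash
cat >> w.py <<'E'
A=.053
def uw(u): 
    c,s=np.cos(A),np.sin(A); return np.array([556+c*u[0]-s*u[1],-119+s*u[0]+c*u[1],u[2]])
def gu(u,yaw=A): return go(uw(u),yaw)
def st():
    s=manip.read_state(); d=s['eef_pos'][:2]-[556,-119]; c,n=np.cos(A),np.sin(A)
    print('unit',np.round([c*d[0]+n*d[1],-n*d[0]+c*d[1],s['eef_pos'][2]],1),'yaw',s['eef_rot'][2].round(3),'F',s['wrist_force'].round(1),'t',s['clock'],'gap',s['finger_gap'].round(1),'q',s['joints'].round(2))
E
python3 -c "
from w import *
st();print(gu([55,-200,385]))"
```

```text
Traceback (most recent call last):
  File "w.py", line 35, in st
    print('unit',np.round([c*d[0]+n*d[1],-n*d[0]+c*d[1],s['eef_pos'][2]],1),'yaw',s['eef_rot'][2].round(3),'F',s['wrist_force'].round(1),'t',s['clock'],'gap',s['finger_gap'].round(1),'q',s['joints'].round(2))
                                                                                                                                                              ^^^^^^^^^^^^^^^^^^^^^
AttributeError: 'float' object has no attribute 'round'
```

```bash
sed -i "s/s\['finger_gap'\].round(1)/round(s['finger_gap'],1)/" w.py
python3 -c "
from w import *
st();print(gu([55,-200,385]))"
```

```text
unit [-1.000e-01  2.281e+02  3.888e+02] yaw 1.626 F [0.8 2.2 4.9] t 20.1 gap 80.1 q [0.13 0.24 1.18 0.   1.71 0.08]
(array([-0.4282,  0.054 ,  0.0037]), np.float64(1.573))
```

>>> move_arm(
  moves=[
    [-0.43,0.054,0.0,1.573],
    [-0.43,0.054,0.0,1.573],
    [-0.43,0.054,0.0,1.573],
    [-0.43,0.054,0.0,1.573],
    [-0.43,0.054,0.0,1.573],
    [-0.43,0.054,0.0,1.573],
    [-0.43,0.054,0.0,1.573],
    [-0.43,0.054,0.0,1.573],
    [-0.43,0.054,0.0,1.573],
    [-0.43,0.054,0.0,1.573],
    [-0.43,0.054,0.0,1.573],
    [-0.43,0.054,0.0,1.573],
  ],
  jaw=0.0,
)

```text
clock: 21.3
eef_pos: [620.7, -322.3, 380.3]
eef_rot: [-3.141, 0.0, 0.049]
wrist_force: [-0.3, 0.7, -0.7]
finger_gap: 0.6
finger_force: 0.0
```

>>> move_arm(
  moves=[
    [0,0,0,0],
    [0,0,0,0],
    [0,0,0,0],
  ],
)

```text
clock: 21.6
eef_pos: [620.8, -321.6, 380.9]
eef_rot: [3.141, -0.0, 0.052]
wrist_force: [0.0, 0.7, -0.7]
finger_gap: -0.1
finger_force: 0.0
```

```bash
python3 -c "
from w import *
st();print(gu([55,-200,240]))"
```

```text
unit [  54.  -205.7  380.9] yaw 0.052 F [ 0.   0.7 -0.7] t 21.6 gap -0.1 q [-0.53  0.66  0.61 -0.    1.87  0.99]
(array([ 0.001 , -0.0058,  0.1409]), np.float64(-0.001))
```

>>> move_arm(
  moves=[
    [0,0,0.04,0],
    [0,0,0.08,0],
    [0,0,0.12,0],
    [0,0,0.14,0],
    [0,0,0.14,0],
    [0,0,0.14,0],
  ],
)

```text
clock: 22.2
eef_pos: [621.0, -321.9, 242.1]
eef_rot: [3.141, -0.001, 0.051]
wrist_force: [0.4, 0.1, -0.2]
finger_gap: 0.6
finger_force: 0.0
```

>>> move_arm(
  moves=[
    [0,-0.013,0,0],
    [0,-0.026,0,0],
    [0,-0.038,-0.003,0],
    [0,-0.051,-0.006,0],
    [0,-0.068,-0.012,0],
    [0,-0.086,-0.018,0],
    [0,-0.101,-0.018,0],
    [0,-0.116,-0.018,0],
    [0,-0.138,-0.013,0],
    [0,-0.158,-0.005,0],
    [0,-0.158,-0.005,0],
  ],
)

```text
clock: 23.3
eef_pos: [612.6, -161.1, 245.4]
eef_rot: [-3.14, 0.001, 0.053]
wrist_force: [-0.3, -0.4, 0.4]
finger_gap: 0.3
finger_force: 0.0
```

```bash
python3 - <<'E'
from w import *
st()
c=viewer.camera('side'); cv2.imwrite('pics/side2.png',cv2.resize(c['frame'][80:270,220:440],None,fx=2.5,fy=2.5))
E
```

```text
unit [ 54.3 -45.  245.4] yaw 0.053 F [-0.3 -0.4  0.4] t 23.3 gap 0.3 q [-0.32  0.47  1.2   0.    1.48  1.2 ]
```

View pics/side2.png

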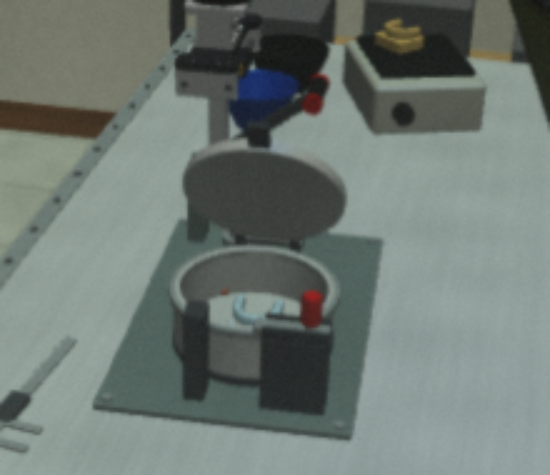

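The side crop shows the lid coming over at about 1.1 rad, with the fingers behind it at crop (220,115). I'll carry on round the arc.

>>> move_arm(
  moves=[
    [0,-0.018,0.011,0],
    [0,-0.036,0.024,0],
    [0,-0.053,0.041,0],
    [0,-0.066,0.057,0],
    [0,-0.077,0.075,0],
    [0,-0.087,0.097,0],
    [0,-0.092,0.113,0],
    [0,-0.095,0.127,0],
    [0,-0.096,0.133,0],
    [0,-0.096,0.136,0],
    [0,-0.096,0.139,0],
    [0,-0.096,0.139,0],
  ],
)

```text
clock: 24.55
eef_pos: [608.2, -68.5, 108.7]
eef_rot: [3.141, -0.001, 0.051]
wrist_force: [-8.3, 2.3, 13.1]
finger_gap: 0.3
finger_force: 6.5
```

```bash
python3 - <<'E'
from w import *
st()
c=viewer.camera('top');P=cloud(c); U=P.copy(); d=P[...,:2]-[556,-119]; cc,n=np.cos(A),np.sin(A); U[...,0]=cc*d[...,0]+n*d[...,1]; U[...,1]=-n*d[...,0]+cc*d[...,1]
r=np.hypot(U[...,0],U[...,1]); m=(r<98)&(r>80)&(U[...,2]>80)&(U[...,2]<140); q=U[m]; print('ring',len(q),np.percentile(q[:,2],[5,50,95]))
k=np.linalg.lstsq(np.c_[q[:,:2],np.ones(len(q))],q[:,2],rcond=None)[0]; print(k)
E
```

```text
unit [ 54.8  47.7 108.7] yaw 0.051 F [-8.3  2.3 13.1] t 24.55 gap 0.3 q [-0.17  0.53  1.44  0.    1.18  1.35]
ring 287 [104.12597316 108.47946653 112.69433288]
[-1.42468628e-03  6.77345324e-03  1.08941969e+02]
```

>>> move_arm(
  moves=[
    [0,0,0.001,0],
    [0,0,0.002,0],
    [0,0,0.002,0],
    [0,0,-0.03,0],
    [0,0,-0.07,0],
    [0,0,-0.1,0],
    [0,0,-0.1,0],
    [0,0,-0.1,0],
  ],
)

```text
clock: 25.4
eef_pos: [608.0, -68.5, 207.1]
eef_rot: [3.141, -0.001, 0.05]
wrist_force: [0.8, -0.7, -0.7]
finger_gap: 0.4
finger_force: 0.0
```

```bash
python3 - <<'E'
from w import *
st(); print(gu([-130,122,205]))
c=viewer.camera('top');P=cloud(c); f=c['frame']; hsv=cv2.cvtColor(f,cv2.COLOR_BGR2HSV); H,S,V=[hsv[...,i].astype(int) for i in range(3)]
cc,n=np.cos(A),np.sin(A)
for ce,mk,a in comps(((H<8)|(H>172))&(S>150),10,(300,180,480,260)):
    p=cast(c,[ce],160)[0]; d=p[:2]-[556,-119]; print(ce,a,'unit if z160',[round(cc*d[0]+n*d[1],1),round(-n*d[0]+cc*d[1],1)])
E
```

```text
unit [ 54.6  47.6 207.1] yaw 0.05 F [ 0.8 -0.7 -0.7] t 25.4 gap 0.4 q [-0.17  0.44  1.33 -0.    1.37  1.35]
(array([-0.1848, -0.0739,  0.0019]), np.float64(-0.003))
[445.24137931 196.4137931 ] 29 unit if z160 [np.float64(-25.6), np.float64(-244.1)]
[471.28571429 195.57142857] 14 unit if z160 [np.float64(-28.0), np.float64(-326.9)]
```

>>> move_arm(
  moves=[
    [-0.185,-0.074,0,0],
    [-0.185,-0.074,0,0],
    [-0.185,-0.074,0,0],
    [-0.185,-0.074,0,0],
    [-0.185,-0.074,0,0],
    [-0.185,-0.074,0,0],
    [-0.185,-0.074,0.03,0],
    [-0.185,-0.074,0.06,0],
    [-0.185,-0.074,0.07,0],
    [-0.185,-0.074,0.07,0],
    [-0.185,-0.074,0.07,0],
  ],
)

```text
clock: 26.55
eef_pos: [420.2, -3.8, 137.5]
eef_rot: [3.142, -0.0, 0.05]
wrist_force: [0.3, -0.6, 0.7]
finger_gap: 0.8
finger_force: 0.0
```

```bash
python3 - <<'E'
from w import *
st(); print(gu([-36,122,136]))
c=viewer.camera('side');cv2.imwrite('pics/side3.png',cv2.resize(c['frame'][80:270,220:440],None,fx=2.5,fy=2.5))
E
```

```text
unit [-129.5  122.2  137.5] yaw 0.05 F [ 0.3 -0.6  0.7] t 26.55 gap 0.8 q [-0.1   0.08  1.95 -0.    1.11  1.42]
(array([ 0.0935, -0.    ,  0.0015]), np.float64(-0.003))
```

View pics/side3.png

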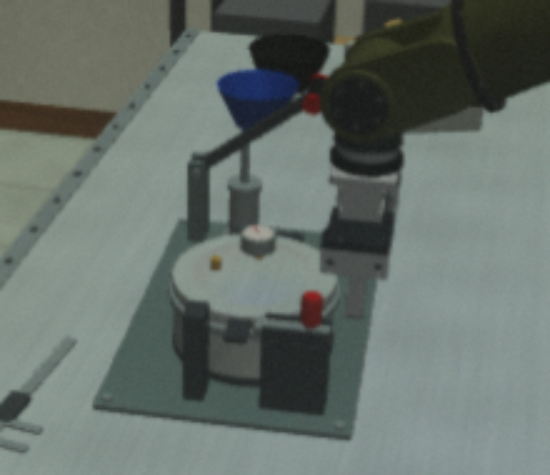

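The side crop shows the lid shut, its tongue lying between keeper and guide at crop (237,330), and the fingers in front of the red knob at crop (312,308). Now I'll push the bolt.

>>> move_arm(
  moves=[
    [0.012,0,0.001,0],
    [0.024,0,0.001,0],
    [0.034,0,0.001,0],
    [0.044,0,0.001,0],
    [0.054,0,0.001,0],
    [0.064,0,0.001,0],
    [0.072,0,0.001,0],
    [0.08,0,0.001,0],
    [0.086,0,0.001,0],
    [0.09,0,0.001,0],
    [0.09,0,0.001,0],
  ],
)

```text
clock: 27.7
eef_pos: [509.7, 1.0, 135.6]
eef_rot: [-3.142, -0.0, 0.051]
wrist_force: [-0.7, -0.1, 0.7]
finger_gap: 0.4
finger_force: 0.0
```

```bash
python3 -c "
from w import *
st()"
```

```text
unit [-39.9 122.3 135.6] yaw 0.051 F [-0.7 -0.1  0.7] t 27.7 gap 0.4 q [-0.07  0.28  1.72  0.    1.14  1.45]
```

>>> move_arm(
  moves=[
    [0.002,0,0,0],
    [0.004,0,0,0],
    [0.006,0,0,0],
    [0.006,0,0,0],
  ],
)

```text
clock: 28.1
eef_pos: [511.8, 1.1, 135.5]
eef_rot: [-3.141, 0.009, 0.051]
wrist_force: [-32.2, -1.3, 18.4]
finger_gap: 0.3
finger_force: 15.9
```

>>> move_arm(
  moves=[
    [0.002,0,0,0],
    [0.003,0,0,0],
    [0.003,0,0,0],
  ],
)

```text
clock: 28.4
eef_pos: [512.2, 1.2, 135.4]
eef_rot: [-3.141, 0.016, 0.051]
wrist_force: [-54.2, -3.7, 31.8]
finger_gap: 0.2
finger_force: 27.2
```

```bash
python3 -c "
from w import *
st()
c=viewer.camera('side');cv2.imwrite('pics/side4.png',cv2.resize(c['frame'][150:270,270:400],None,fx=4,fy=4))"
```

```text
unit [-37.3 122.3 135.4] yaw 0.051 F [-54.2  -3.7  31.8] t 28.4 gap 0.2 q [-0.07  0.3   1.7  -0.    1.16  1.45]
```

View pics/side4.png

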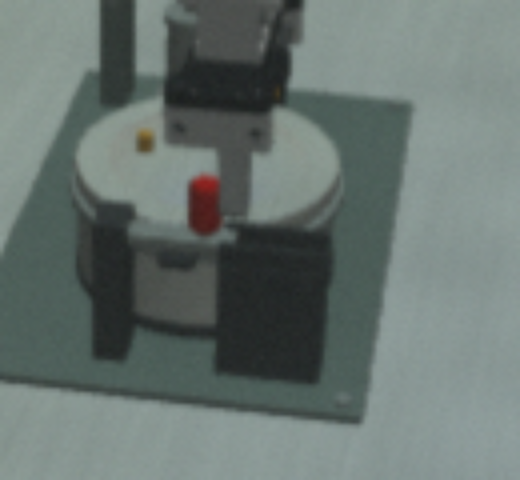

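The crop shows the red knob at crop (205,205), with the bolt spanning across to the keeper over the tongue. The force rose to 54 N at x=-37.3, where -38 was expected for home. So the bolt is home; back off and go to the pump.

>>> move_arm(
  moves=[
    [-0.01,0,0,0],
    [-0.02,0,0,0],
    [-0.02,0,-0.04,0],
    [-0.02,0,-0.09,0],
    [-0.02,0,-0.14,0],
    [-0.02,0,-0.17,0],
    [-0.02,0,-0.17,0],
    [-0.02,0,-0.17,0],
  ],
)

```text
clock: 29.25
eef_pos: [498.2, 0.4, 305.5]
eef_rot: [3.142, -0.001, 0.051]
wrist_force: [-0.4, -0.1, -0.6]
finger_gap: 0.5
finger_force: 0.0
```

```bash
python3 -c "
from w import *
st(); print(gu([-38,-250,300]))"
```

```text
unit [-51.4 122.3 305.5] yaw 0.051 F [-0.4 -0.1 -0.6] t 29.25 gap 0.5 q [-0.07  0.12  1.5   0.    1.51  1.45]
(array([0.0142, 0.3723, 0.0055]), np.float64(-0.002))
```

>>> move_arm(
  moves=[
    [0.014,0.372,0.005,0],
    [0.014,0.372,0.005,0],
    [0.014,0.372,0.005,0],
    [0.014,0.372,0.005,0],
    [0.014,0.372,0.005,0],
    [0.014,0.372,0.005,0],
    [0.014,0.372,0.005,0],
    [0.014,0.372,0.005,0],
    [0.014,0.372,0.005,0],
    [0.014,0.372,0.005,0],
    [0.014,0.372,0.005,0],
    [0.014,0.372,0.005,0],
  ],
)

```text
clock: 30.45
eef_pos: [531.4, -369.3, 300.9]
eef_rot: [3.141, -0.0, 0.052]
wrist_force: [0.3, -0.1, -0.3]
finger_gap: 0.4
finger_force: 0.0
```

```bash
python3 -c "
from w import *
st(); print(gu([-38,-250,262]))
s=manip.read_state(); d=s['eef_pos'][:2]-[556,-119]
for q in np.linspace(0,.85,11):
    a=.66-q; x=120-200*np.cos(a); z=120+200*np.sin(a)+12; print(round(q,3),round(x,1),round(z,1),'rel',round((x+38)/1000,4),round((262-z)/1000,4))"
```

```text
unit [ -37.8 -248.6  300.9] yaw 0.052 F [ 0.3 -0.1 -0.3] t 30.45 gap 0.4 q [-0.66  0.48  1.05  0.    1.61  0.85]
(array([-0.0002,  0.0014,  0.0389]), np.float64(-0.001))
0.0 -38.0 254.6 rel 0.0 0.0074
0.085 -47.8 240.8 rel -0.0098 0.0212
0.17 -56.5 226.1 rel -0.0185 0.0359
0.255 -63.8 210.8 rel -0.0258 0.0512
0.34 -69.8 194.9 rel -0.0318 0.0671
0.425 -74.5 178.6 rel -0.0365 0.0834
0.51 -77.8 161.9 rel -0.0398 0.1001
0.595 -79.6 145.0 rel -0.0416 0.117
0.68 -80.0 128.0 rel -0.042 0.134
0.765 -78.9 111.0 rel -0.0409 0.151
0.85 -76.4 94.2 rel -0.0384 0.1678
```

>>> move_arm(
  moves=[
    [0,0.001,0.02,0],
    [0,0.001,0.039,0],
    [0,0.001,0.039,0],
    [0,0.001,0.039,0],
  ],
)

```text
clock: 30.85
eef_pos: [531.4, -370.9, 262.6]
eef_rot: [3.141, -0.0, 0.051]
wrist_force: [0.2, -0.2, -0.0]
finger_gap: 0.3
finger_force: 0.0
```

>>> move_arm(
  moves=[
    [0,0,0.007,0],
    [-0.01,0,0.021,0],
    [-0.0185,0,0.036,0],
    [-0.026,0,0.051,0],
    [-0.032,0,0.067,0],
    [-0.0365,0,0.083,0],
    [-0.04,0,0.1,0],
    [-0.0415,0,0.117,0],
    [-0.042,0,0.134,0],
    [-0.041,0,0.151,0],
    [-0.0385,0,0.168,0],
    [-0.0385,0,0.17,0],
  ],
)

```text
clock: 32.05
eef_pos: [492.8, -374.4, 93.3]
eef_rot: [3.139, -0.0, 0.051]
wrist_force: [-11.9, 2.7, 23.4]
finger_gap: 0.1
finger_force: 11.2
```

```bash
python3 -c "
from w import *
st()
c=viewer.camera('side');cv2.imwrite('pics/side5.png',cv2.resize(c['frame'][80:270,220:440],None,fx=2.5,fy=2.5))"
```

```text
unit [ -76.7 -251.7   93.3] yaw 0.051 F [-11.9   2.7  23.4] t 32.05 gap 0.1 q [-0.71  0.56  1.43 -0.    1.15  0.81]
```

View pics/side5.png

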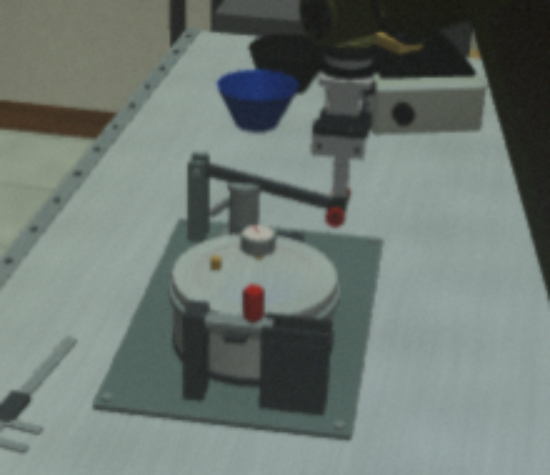

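The crop shows the lever down at crop (335,215) with the fingers on its grip. The contact force of 23 N exceeds the 12 N spring force, so it is at the stop. I'll press a touch more, then return along the arc.

>>> move_arm(
  moves=[
    [0,0,0.0015,0],
    [-0.002,0,-0.019,0],
    [-0.0035,0,-0.036,0],
    [-0.003,0,-0.053,0],
    [-0.0015,0,-0.07,0],
    [0.002,0,-0.087,0],
    [0.0065,0,-0.103,0],
    [0.0125,0,-0.119,0],
    [0.02,0,-0.134,0],
    [0.0285,0,-0.149,0],
    [0.0385,0,-0.17,0],
    [0.0385,0,-0.18,0],
  ],
)

```text
clock: 33.3
eef_pos: [532.2, -371.3, 273.9]
eef_rot: [3.14, -0.002, 0.052]
wrist_force: [-0.5, -0.9, 0.3]
finger_gap: 0.6
finger_force: 0.0
```

>>> move_arm(
  moves=[
    [0,0,0,0],
    [0,0,0,0],
    [0,0,0,0],
    [0,0,0,0],
    [0,0,0,0],
  ],
)

```text
clock: 33.8
eef_pos: [531.0, -371.4, 271.3]
eef_rot: [-3.141, 0.0, 0.051]
wrist_force: [0.6, 0.3, -0.4]
finger_gap: 0.5
finger_force: 0.0
```

```bash
cat > g.py <<'E'
from w import *
st(); c=viewer.camera('top');P=cloud(c)
d=P[...,:2]-[556,-119]; cc,n=np.cos(A),np.sin(A); U=P.copy(); U[...,0]=cc*d[...,0]+n*d[...,1]; U[...,1]=-n*d[...,0]+cc*d[...,1]
f=c['frame']; hsv=cv2.cvtColor(f,cv2.COLOR_BGR2HSV); H,S,V=[hsv[...,i].astype(int) for i in range(3)]
for ce,mk,a in comps(((H<8)|(H>172))&(S>150),8,(320,170,500,260)): print('red',ce.round(1),a,np.median(U[mk],0).round())
E
python3 g.py
```

```text
unit [ -38.3 -250.8  271.3] yaw 0.051 F [ 0.6  0.3 -0.4] t 33.8 gap 0.5 q [-0.67  0.49  1.1  -0.    1.54  0.85]
red [326.6 201.5] 48 [-19. 120. 158.]
```

The knob reads x=-19, so the bolt is home. Strokes 2 and 3 next.

>>> move_arm(
  moves=[
    [0,0,0.018,0],
    [-0.01,0,0.031,0],
    [-0.0185,0,0.046,0],
    [-0.026,0,0.061,0],
    [-0.032,0,0.077,0],
    [-0.0365,0,0.093,0],
    [-0.04,0,0.11,0],
    [-0.0415,0,0.127,0],
    [-0.042,0,0.144,0],
    [-0.041,0,0.161,0],
    [-0.0385,0,0.178,0],
    [-0.0385,0,0.1815,0],
  ],
)

```text
clock: 35.05
eef_pos: [492.6, -374.3, 92.2]
eef_rot: [3.14, -0.0, 0.051]
wrist_force: [-17.5, 7.2, 40.1]
finger_gap: 0.7
finger_force: 19.8
```

>>> move_arm(
  moves=[
    [0,0,0,0],
    [0,0,0,0],
  ],
)

```text
clock: 35.25
eef_pos: [492.4, -374.3, 93.1]
eef_rot: [3.139, -0.0, 0.051]
wrist_force: [-14.5, 4.0, 25.9]
finger_gap: 0.5
finger_force: 12.8
```

>>> move_arm(
  moves=[
    [-0.001,0,-0.01,0],
    [-0.0025,0,-0.0205,0],
    [-0.0035,0,-0.0375,0],
    [-0.003,0,-0.0545,0],
    [-0.0015,0,-0.0715,0],
    [0.002,0,-0.0885,0],
    [0.0065,0,-0.1045,0],
    [0.0125,0,-0.1205,0],
    [0.02,0,-0.1355,0],
    [0.0285,0,-0.1505,0],
    [0.0385,0,-0.1715,0],
    [0.0385,0,-0.1815,0],
  ],
)

```text
clock: 36.45
eef_pos: [532.0, -371.4, 273.2]
eef_rot: [3.14, -0.001, 0.051]
wrist_force: [0.4, -0.3, 0.4]
finger_gap: 0.3
finger_force: 0.0
```

>>> move_arm(
  moves=[
    [0,0,0,0],
    [0,0,0,0],
    [0,0,0,0],
    [0,0,0,0],
    [0,0,0,0],
  ],
)

```text
clock: 36.95
eef_pos: [531.0, -371.4, 271.3]
eef_rot: [-3.141, 0.001, 0.051]
wrist_force: [0.9, 0.0, 0.6]
finger_gap: 0.7
finger_force: 0.0
```

```bash
python3 - <<'E'
from w import *
st(); c=viewer.camera('side');cv2.imwrite('pics/side6.png',cv2.resize(c['frame'][80:270,220:440],None,fx=2.5,fy=2.5))
E
```

```text
unit [ -38.3 -250.7  271.3] yaw 0.051 F [0.9 0.  0.6] t 36.95 gap 0.7 q [-0.67  0.49  1.1  -0.    1.54  0.85]
```

View pics/side6.png

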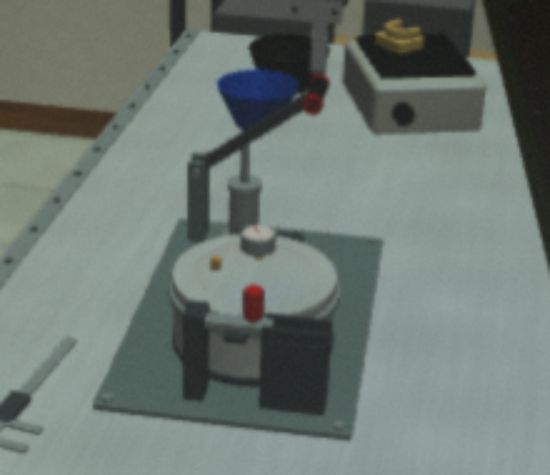

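The crop shows the lever back at rest at crop (315,90), its starting place. Third stroke.

>>> move_arm(
  moves=[
    [0,0,0.018,0],
    [-0.01,0,0.031,0],
    [-0.0185,0,0.046,0],
    [-0.026,0,0.061,0],
    [-0.032,0,0.077,0],
    [-0.0365,0,0.093,0],
    [-0.04,0,0.11,0],
    [-0.0415,0,0.127,0],
    [-0.042,0,0.144,0],
    [-0.041,0,0.161,0],
    [-0.0385,0,0.178,0],
    [-0.0385,0,0.1815,0],
  ],
)

```text
clock: 38.2
eef_pos: [492.5, -374.3, 92.1]
eef_rot: [3.14, 0.0, 0.051]
wrist_force: [-17.6, 8.5, 39.9]
finger_gap: 0.7
finger_force: 19.8
```

>>> move_arm(
  moves=[
    [0,0,0,0],
    [0,0,0,0],
  ],
)

```text
clock: 38.4
eef_pos: [492.4, -374.3, 93.1]
eef_rot: [3.139, -0.0, 0.051]
wrist_force: [-13.4, 4.0, 25.8]
finger_gap: 0.7
finger_force: 12.8
```

>>> move_arm(
  moves=[
    [-0.001,0,-0.01,0],
    [-0.0025,0,-0.0205,0],
    [-0.0035,0,-0.0375,0],
    [-0.003,0,-0.0545,0],
    [-0.0015,0,-0.0715,0],
    [0.002,0,-0.0885,0],
    [0.0065,0,-0.1045,0],
    [0.0125,0,-0.1205,0],
    [0.02,0,-0.1355,0],
    [0.0285,0,-0.1505,0],
    [0.0385,0,-0.1715,0],
    [0.0385,0,-0.1815,0],
  ],
)

```text
clock: 39.6
eef_pos: [532.0, -371.4, 273.2]
eef_rot: [3.14, -0.001, 0.051]
wrist_force: [0.6, -0.5, 0.1]
finger_gap: 0.4
finger_force: 0.0
```

>>> move_arm(
  moves=[
    [0,0,-0.03,0],
    [0,0,-0.07,0],
    [0,0.04,-0.1,0],
    [0,0.08,-0.1,0],
    [0,0.08,-0.1,0],
    [0,0.08,-0.1,0],
    [0,0.08,-0.1,0],
  ],
)

```text
clock: 40.3
eef_pos: [535.2, -450.6, 371.7]
eef_rot: [-3.141, 0.0, 0.051]
wrist_force: [0.5, 0.5, 0.8]
finger_gap: 0.0
finger_force: 0.0
```

```bash
python3 g.py; python3 - <<'E'
from w import *
c,*_=see(); cv2.imwrite('pics/top9.png',c['frame'])
E
```

```text
unit [ -38.3 -330.   371.7] yaw 0.051 F [0.5 0.5 0.8] t 40.3 gap 0.0 q [-0.75  0.65  0.64  0.    1.85  0.77]
red [471.1 195.4] 18 [ -41. -288.  254.]
red [445.4 196.5] 28 [ -39. -213.  252.]
red [326.6 201.5] 48 [-19. 120. 157.]
green [197. 220.] 304 z 9.2 rect [485. 428.] [61. 68.] 6.3 mean [489. 428.]
```

View pics/top9.png

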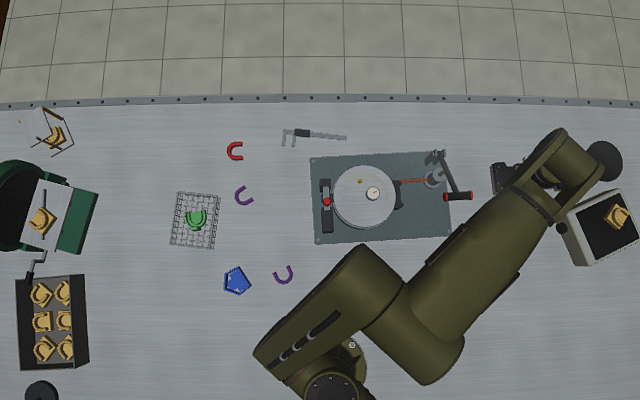

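The last top view shows the tray in the basket (197,220), the lid shut, the bolt knob home (327,202) and the lever up (458,196). No clear splints remain on the bench, and the other items have not moved.

```bash
python3 -c "
from cell import manip
print(manip.sign_off())"
```

```text
the job is handed in; nothing more can be done
None
```

The job is done and handed in: the tray is in the basket, both clear splints found are in the pot, the lid is shut and bolted home, the pump has had three full strokes, and the calipers, wax block and base former were not moved.

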